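# Take up the end float of the shoe polisher's shaft

### The job

The thrust washer is missing from the shoe polisher's bare shaft. Push the shaft gently in to its stop and draw it gently out to its other stop to feel its end float, then drop over it, between bearing cap and collar, the thickest of the three horseshoe washers that goes in without force, seated down on the shaft. Push the shaft in against the washer and draw it out to its stop again to make sure that hardly any float is left; leave the other washers in their rack and everything else on the bench alone.

Things in the scene. Friction and masses are not known exactly. Their poses are not given: they have to be found in the camera images.
- polisher: Grey electric shoe polisher, fixed: base 150 x 200 x 50, motor drum 120 across lying along y (top 190 above the bench), brush roller at its -y end, at its +y end a snout 70 long ending in an aluminium bearing cap (56 wide, from 34 below to 18 above the shaft axis). Origin on the bench below seat. z up, y along the shaft, outward from the motor; x across it.
- seat (a point): Centre of the flat face of the bearing cap, on the shaft axis, 130 above the bench; axes as polisher. Two ribs on the face, 44 apart and 4 proud, stand left and right of where a washer (40 wide) sits and keep it from turning. A washer must not be pressed on with more than 30 N.
- shaft: Steel shaft, 14 across, that slides along the polisher's y only, with about 2 N of friction, and stays where it is left. Origin: on the axis at the inner face of its dark collar (34 across, 14 long); beyond, bare shaft to 95 from that face. Hard stops, not to be loaded over 25 N (5 to 10 N for a moment is enough): collar on bearing cap, and a ring hidden in the snout, set differently each time.
- collar (a point): Centre of the collar's inner face, on the axis (origin of shaft). Its distance from seat along y is the open gap for a washer: 0 with the shaft fully in, and equal to the end float, 5 to 10 mm, with the shaft fully out. At the start 1.5 to 3.5 mm. Once the right washer is in, less than 3 mm of float is left.
- shaft_grip (a point): Point on the axis of the bare shaft, 55 outward from the collar's inner face, a good place to grip it from above, fingers across the shaft (along the polisher's x).
- rack: Wooden block 62 (x) x 140 (y) x 30 high, fixed to the bench, origin at the centre of its underside. Three slots along its x hold the washers upright: 4 mm washer at y = -45, 6 mm at y = 0, 8 mm at y = +45 of the rack.
- washer4: Horseshoe thrust washer 4 mm thick: steel plate 40 wide (x) with a slot 15.6 wide, open downward, and a yellow tab on top (20 wide, 40 high). Origin under the feet of its legs; thickness along its y, z up; 89 high, 44 g. At the start it stands in the rack on feet 8 above the bench.
- washer4_bore (a point): On the 4 mm washer, centre of its round seat, 34 above its feet, midway through the thickness; it lies on the shaft axis when the washer is down on the shaft. The two legs reach 34 below it, the last 6 mm being 1.6 thinner as a lead-in; the slot is closed 7 above it.
- washer4_tab (a point): Grip point of the 4 mm washer, in the middle of the yellow tab, 36 above its bore: grip it across the 20 mm width (its x). The tab reaches 21 below and 19 above this point.
- washer6: Horseshoe thrust washer 6 mm thick: steel plate 40 wide (x) with a slot 15.6 wide, open downward, and a blue tab on top (20 wide, 40 high). Origin under the feet of its legs; thickness along its y, z up; 89 high, 66 g. At the start it stands in the rack on feet 8 above the bench.
- washer6_bore (a point): On the 6 mm washer, centre of its round seat, 34 above its feet, midway through the thickness; it lies on the shaft axis when the washer is down on the shaft. The two legs reach 34 below it, the last 6 mm being 1.6 thinner as a lead-in; the slot is closed 7 above it.
- washer6_tab (a point): Grip point of the 6 mm washer, in the middle of the blue tab, 36 above its bore: grip it across the 20 mm width (its x). The tab reaches 21 below and 19 above this point.
- washer8: Horseshoe thrust washer 8 mm thick: steel plate 40 wide (x) with a slot 15.6 wide, open downward, and a green tab on top (20 wide, 40 high). Origin under the feet of its legs; thickness along its y, z up; 89 high, 88 g. At the start it stands in the rack on feet 8 above the bench.
- washer8_bore (a point): On the 8 mm washer, centre of its round seat, 34 above its feet, midway through the thickness; it lies on the shaft axis when the washer is down on the shaft. The two legs reach 34 below it, the last 6 mm being 1.6 thinner as a lead-in; the slot is closed 7 above it.
- washer8_tab (a point): Grip point of the 8 mm washer, in the middle of the green tab, 36 above its bore: grip it across the 20 mm width (its x). The tab reaches 21 below and 19 above this point.
- tray: Round aluminium tray 200 across, rim 16 high, fixed, two keys lying on it; origin under its centre.
- paperweight: Clear glass paperweight on the tray, 68 across, 47 high; not to be disturbed. Origin under its centre.
- bike_light: Red plastic bicycle light on the tray, 62 x 36 x 30; not to be disturbed. Origin under its centre.
- polish_case: Closed black round polish case, 84 across, 30 high, on the bench; not to be disturbed. Origin under its centre.
- stretcher: Wooden shoe stretcher 270 long, 65 wide, 44 high with a small steel turning lever at its heel end (-x), on the bench; not to be disturbed. Origin under its middle.
Not all that is in view belongs to the job. Leave any yellow look-alike of the washer8 alone.

How it is judged:
By the outcome, as a careful person would: the job done as asked, in the order asked, and still so for the second after the job is handed in, with the robot touching nothing.
It also fails if it takes over 72 s, if anything falls off the work surface, if the arm or the gripper's body presses on something with over 40 N, if the wrist force passes 120 N, or if a joint passes its speed limit or range.

### The arm

A 6-joint arm with a two-finger parallel gripper is mounted at the origin on the work surface. World frame = base frame: x ahead of the robot, y to its left, z up, the work surface at z = 0. Lengths are in m, angles in rad, forces in N, time in s.
With the tool pointing down it reaches from about 0.275 to 0.875 m from the base axis. Payload 12.5 kg.
Tool frame: the origin (TCP) lies at the very end of the fingers, on their centre line; the grasp point (between the pads) lies 19 mm behind it; z points along the fingers, y is the line along which they close (so a half turn about z gives the same grasp; the last joint's range is limited). The gripper opens to 85 mm and grips with 20 to 120 N. Pads are 22 mm wide; open, the fingers measure 114 mm over their backs; the gripper's body (76 mm by 85 mm) begins 54 mm behind the grasp point. The pads swing forward as they close: fully open they stand 13 mm farther back than shut.
Start: joints at [1.045, 0.351, 1.652, -0, 1.139, -0.085], TCP at [0.235, 0.497, 0.231] pointing down, gripper open.
Joint ranges: [-2.75, 2.75], [-0.79, 2.1], [0.01, 2.65], [-1.57, 4.71], [0.07, 3.14], [-2.87, 2.87]. Speed limits (rad/s): [2.22, 2.22, 2.79, 3.14, 3.14, 3.14].

### API

Orientations are given as a 3x3 rotation matrix whose columns are the frame's x, y, z axes.
In Python, from bench import manip gives the robot as it stands. Calls block until the motion is done:
- manip.move_ptp(position, orientation): joint-space move of the TCP to a pose.
- manip.move_l(position, attitude=None, max_speed=0.15): straight line of the TCP; attitude=None keeps the orientation; max_speed is the mean speed in m/s.
- manip.move_j(angles): joint-space move.
- manip.set_gripper(opening, effort=None): opening from 0.0 (shut) to 1.0 (fully open); effort is the grip in N (None keeps the last); returns when the fingers have stopped.
- manip.dwell(seconds).
- manip.inverse_kinematics(position, orientation): joint angles nearest the present ones, or None.
- manip.grab_frame(name): name is "scene" or "top" or "wrist"; returns (picture, depth): 480x640x3 uint8, red, green, blue; 480x640 float32, m along the optical axis (not along the pixel's ray), 0 where there is no reading.
- manip.get_calibration(name): a dict with "camera_matrix" (3x3 intrinsics, pixels), "R" (3x3) and "t" (3): a world point X has camera coordinates R X + t. Camera axes: x right, y down, z forward; pixel columns grow to the right and rows downward; lengths in m; the calibration is good to about 2 mm. A picture is of the moment at which its call begins: read the wrist's pose just before it. get_calibration takes no time and is no camera call; for the wrist camera it gives the pose at the moment of the call.
A pose or a line that the arm cannot do raises manip.Unreachable and nothing moves.
- manip.sign_off(): hands the job in; it is judged then, once.
Trained networks look in the newest picture that a camera, given by its name, has taken for a name from the list of things; names that differ only in an ending like _2 or _b are one class to them, and where a whole thing is asked for, a point or a joint stands for the part that bears it (a point fixed in the world has none). Each returns a list of dicts, best first, with "confidence" (0 to 1); they miss things now and then, are a little off and sometimes report something else, mostly with a low value. They report only what shows in the picture. A call takes as long as a camera call. They do not tell look-alikes from the thing itself.
- manip.look_for(camera, name): "at" ([x, y, z] in m, in world coordinates, good to about 4 mm: the middle of the surface that is visible of it).
Readings, each from a call of its own:
- manip.current_time(): time.
- manip.current_qpos(): joint angles.
- manip.current_joint_vel(): joint speeds.
- manip.current_joint_torque(): joint torques, N m.
- manip.current_ee_pos(): TCP position.
- manip.current_tcp_rot(): TCP orientation.
- manip.current_force(): force on the tool from outside, world axes, zero at the start.
- manip.current_ft_torque(): the same for the moment, N m.
- manip.current_grip_width(): opening from 0.0 (shut) to 1.0 (fully open).
- manip.current_grip_force(): force on a finger pad.
Only numpy, scipy, OpenCV 4.12 (cv2) and the standard library are available. Lean on these libraries where they do the work, as an engineer would, in place of code of your own. Each camera call takes 0.05 s, during which the arm holds its last target. There are 200 camera calls.

## Working session

There is one attempt and no reset: what is moved stays moved. The work goes in short steps, each a Python script; the robot and the scene stay as the last script left them, time stands still between calls to the robot, and variables do not carry over. Pictures are saved under pics/ and viewed, at most 10 in all, crops included, and the job is handed in when it is done.

```bash
mkdir -p pics; ls; python3 - <<'E'
from bench import manip as m
import cv2,numpy as np
for c in ("scene","top"):
    p,d=m.grab_frame(c); cv2.imwrite(f"pics/{c}0.png",p[:,:,::-1]); np.save(f"pics/{c}0.npy",d)
    for n in ("polisher","seat","collar","shaft","shaft_grip","rack","washer4_tab","washer6_tab","washer8_tab","stretcher","tray","polish_case"):
        print(c,n,[(np.round(r["at"],4).tolist(),round(r["confidence"],2)) for r in m.look_for(c,n)[:3]])
print(m.current_time(),m.current_tcp_rot())
E
```

```text
pics
scene polisher [([0.5863, -0.2594, 0.1527], 0.93)]
scene seat [([0.6144, 0.3594, 0.0402], 0.68), ([0.5883, -0.2607, 0.1519], 0.56)]
scene collar []
scene shaft [([0.5201, -0.0761, 0.135], 0.98)]
scene shaft_grip [([0.5201, -0.075, 0.1366], 0.84)]
scene rack [([0.524, -0.0771, 0.1379], 0.72), ([0.4855, 0.2066, 0.0272], 0.56)]
scene washer4_tab [([0.4751, 0.1798, 0.0575], 0.88), ([0.5166, -0.078, 0.1362], 0.69)]
scene washer6_tab [([0.4685, 0.2238, 0.0567], 0.9)]
scene washer8_tab [([0.4611, 0.2629, 0.0557], 0.92), ([0.4641, 0.349, 0.0487], 0.55)]
scene stretcher [([0.7898, 0.002, 0.0393], 0.75)]
scene tray [([0.65, 0.3453, 0.0043], 0.82), ([0.5238, -0.0749, 0.137], 0.16)]
scene polish_case [([0.373, 0.0353, 0.0297], 0.77)]
top polisher [([0.5319, -0.2132, 0.1594], 0.69)]
top seat [([0.5313, -0.2125, 0.1622], 0.92), ([0.6508, 0.3538, 0.0011], 0.26)]
top collar [([0.3608, 0.0434, 0.0306], 0.28)]
top shaft [([0.515, -0.0799, 0.1374], 0.55)]
top shaft_grip [([0.5146, -0.0794, 0.1377], 0.75)]
top rack [([0.4672, 0.2217, 0.0272], 0.82), ([0.604, 0.3729, 0.0434], 0.22)]
top washer4_tab [([0.4742, 0.1782, 0.0615], 0.39)]
top washer6_tab [([0.4689, 0.2223, 0.0576], 0.61)]
top washer8_tab [([0.454, 0.2645, 0.0588], 0.77), ([0.4667, 0.2205, 0.0598], 0.52), ([0.4602, 0.3399, 0.0565], 0.49)]
top stretcher [([0.7819, 0.0049, 0.0397], 0.88), ([0.4561, 0.2639, 0.0593], 0.33)]
top tray [([0.6495, 0.3515, 0.0054], 0.56)]
top polish_case [([0.3628, 0.0451, 0.0285], 0.78), ([0.6037, 0.373, 0.0427], 0.45), ([0.6837, 0.3828, 0.0345], 0.44)]
1.3 [[-9.04412678e-01  4.26658772e-01 -3.80689753e-06]
 [ 4.26658771e-01  9.04412677e-01 -4.38954020e-05]
 [-1.52853519e-05 -4.13238043e-05 -9.99999999e-01]]
```

View pics/scene0.png

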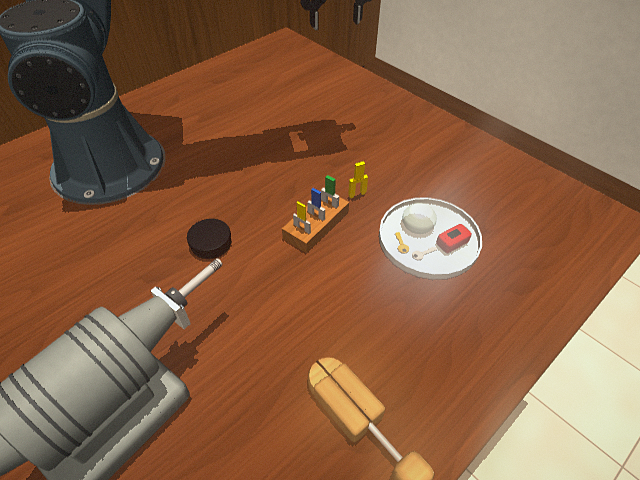

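View pics/top0.png

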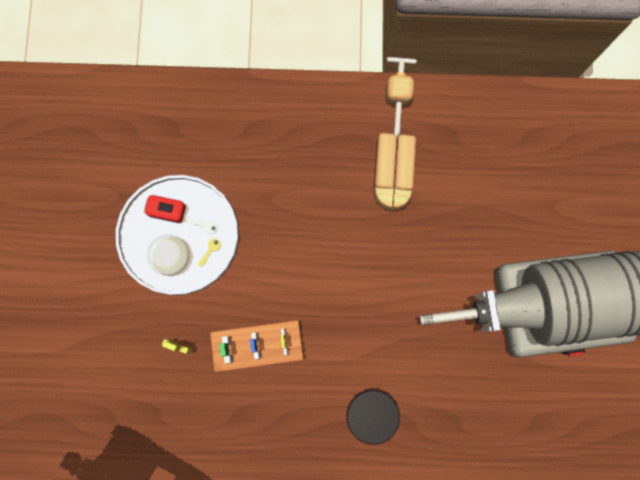

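The scene picture shows the polisher at lower left with its shaft ending near (218,264). The rack is at (315,222) with yellow, blue and green tabs, and the yellow look-alike stands at (359,180). The top picture shows the bearing cap at (487,310), the shaft tip at (422,320), and the tabs at (285,342), (254,346) and (225,349).

```bash
cat > h.py <<'E'
from bench import manip as m
import cv2,numpy as np
def cloud(c,d=None,cal=None):
    if d is None:
        cal=m.get_calibration(c); p,d=m.grab_frame(c)
    else: p=None
    K,R,t=[np.array(cal[k]) for k in("camera_matrix","R","t")]
    v,u=np.mgrid[:480,:640]
    C=np.stack([(u-K[0,2])/K[0,0]*d,(v-K[1,2])/K[1,1]*d,d],-1)
    W=(C-t)@R; W[d<=0]=np.nan
    return p,W
def line(P):
    c=np.median(P,0); v=np.linalg.svd(P-P.mean(0))[2][0]; return P.mean(0),v*np.sign(v[1])
def axes(th): # polisher/rack yaw frame: columns x,y
    return np.array([np.cos(th),np.sin(th)]),np.array([-np.sin(th),np.cos(th)])
E
python3 - <<'E'
from h import *
for c in ("top","scene"):
    W=cloud(c,np.load(f"pics/{c}0.npy"),m.get_calibration(c))[1].reshape(-1,3); W=W[~np.isnan(W[:,0])]
    S=W[(W[:,2]>.125)&(W[:,2]<.145)&(abs(W[:,0]-.52)<.03)&(W[:,1]>-.13)&(W[:,1]<-.03)]
    p,v=line(S[:,:2]); print(c,"shaft",len(S),p,v,"yaw",np.degrees(np.arctan2(-v[0],v[1])),"z",S[:,2].max(),"ymax",S[:,1].max())
    Q=W[(W[:,2]>.022)&(W[:,2]<.036)&(abs(W[:,0]-.468)<.08)&(abs(W[:,1]-.22)<.1)]
    print("rack",cv2.minAreaRect(Q[:,:2].astype(np.float32)))
    for y,n in((.179,4),(.223,6),(.264,8)):
        T=W[(W[:,2]>.062)&(W[:,2]<.105)&(abs(W[:,0]-.465)<.04)&(abs(W[:,1]-y)<.018)]
        print(n,len(T),T.mean(0),T.max(0),T.min(0))
    C=W[(W[:,2]>.138)&(W[:,2]<.156)&(abs(W[:,0]-.53)<.05)&(abs(W[:,1]+.13)<.06)]
    print("cap",len(C),C.mean(0),C.min(0),C.max(0))
R=m.get_calibration("wrist"); print(R["R"],"campos",-np.array(R["R"]).T@R["t"],R["camera_matrix"],m.current_ee_pos())
E
```

```text
top shaft 828 [ 0.51838567 -0.08358149] [-0.17216639  0.98506788] yaw 9.913801701197636 z 0.1449963859850202 ymax -0.030054138535909318
rack ((0.467096209526062, 0.22502166032791138), (0.061988286674022675, 0.14040550589561462), 9.149198532104492)
4 46 [0.47389168 0.17979276 0.09172842] [0.48350615 0.18229145 0.09885797] [0.46425336 0.17697159 0.06446982]
6 82 [0.4670188  0.22382157 0.09025194] [0.47692209 0.22793682 0.10013961] [0.45706331 0.22051255 0.06259454]
8 117 [0.45989667 0.26777654 0.0902223 ] [0.46961516 0.27366325 0.10016701] [0.44417675 0.26206075 0.06238282]
cap 1845 [ 0.52716911 -0.1392047   0.14829093] [ 0.49212882 -0.18996246  0.13804982] [ 0.57976029 -0.07143798  0.15599591]
scene shaft 649 [ 0.52485177 -0.08169411] [-0.31958574  0.94755736] yaw 18.63787381358821 z 0.1449876872437163 ymax -0.030065392634824748
rack ((0.46710577607154846, 0.22600173950195312), (0.06393671780824661, 0.1427835375070572), 8.726348876953125)
4 130 [0.47564947 0.18044059 0.08174566] [0.4850753  0.18468502 0.09907029] [0.46435789 0.17693147 0.06248676]
6 153 [0.46817105 0.22407145 0.08322719] [0.47795315 0.22932714 0.10075153] [0.4561914  0.22061034 0.06241086]
8 167 [0.46132476 0.26798377 0.08312131] [0.47129818 0.27685673 0.09971783] [0.44977453 0.2624741  0.06270812]
cap 1375 [ 0.5367242  -0.13395906  0.14816218] [ 0.49324628 -0.18123181  0.13801968] [ 0.57912185 -0.07138457  0.15599794]
[[ 4.26889411e-01  9.04303469e-01 -8.15898458e-04]
 [ 8.72385894e-01 -4.11584336e-01  2.63706629e-01]
 [ 2.38135008e-01 -1.13285346e-01 -9.64602586e-01]] campos [0.17440001 0.52641072 0.37400845] [[373.5111583    0.         318.99399087]
 [  0.         373.5111583  246.19797073]
 [  0.           0.           1.        ]] [0.23464421 0.49741401 0.2312733 ]
```

```bash
cat >> h.py <<'E'
def rot(th):
    x,y=axes(th)
    return np.array([[y[0],x[0],0],[y[1],x[1],0],[0,0,-1.]])
E
python3 - <<'E'
from h import *
th=np.radians(9.2)
m.set_gripper(0.45,20)
m.move_ptp([.513,-.06,.215],rot(th))
print(m.current_time(),m.current_qpos(),m.current_force())
cal=m.get_calibration("wrist")
p,W=cloud("wrist"); cv2.imwrite("pics/w1.png",p[:,:,::-1]); np.save("pics/w1.npy",W)
for n in ("seat","collar","shaft_grip"): print(n,[(np.round(r["at"],4).tolist(),round(r["confidence"],2)) for r in m.look_for("wrist",n)[:2]])
V=W.reshape(-1,3); V=V[~np.isnan(V[:,0])]
for it in range(3):
    x,y=axes(th); 
    c=V[(abs(V[:,2]-.133)<.008)&(abs(V[:,0]-.513)<.03)&(V[:,1]>-.085)&(V[:,1]<.0)]
    q,v=line(c[:,:2]); th=np.arctan2(-v[0],v[1]); print(len(c),q,np.degrees(th),c[:,2].max(),(c[:,:2]@v).max(),(c[:,:2]@axes(th)[0]).min(),(c[:,:2]@axes(th)[0]).max())
E
```

```text
4.05 [-2.05293906e-01  3.08594335e-01  1.75519947e+00  8.99290069e-05
  1.07774117e+00 -3.67092820e-01] [-0.1901749  -0.35317219 -0.12132018]
seat [([0.5197, -0.1195, 0.1426], 0.98)]
collar []
shaft_grip [([0.5137, -0.0748, 0.1383], 0.81)]
2466 [ 0.51195108 -0.04923501] 9.122329170734298 0.1391894622238587 -0.09720270857996105 0.4903728619499604 0.5051793931972697
2466 [ 0.51195108 -0.04923501] 9.122329170734298 0.1391894622238587 -0.09720270857996105 0.4903728619499604 0.5051793931972697
2466 [ 0.51195108 -0.04923501] 9.122329170734298 0.1391894622238587 -0.09720270857996105 0.4903728619499604 0.5051793931972697
```

View pics/w1.png

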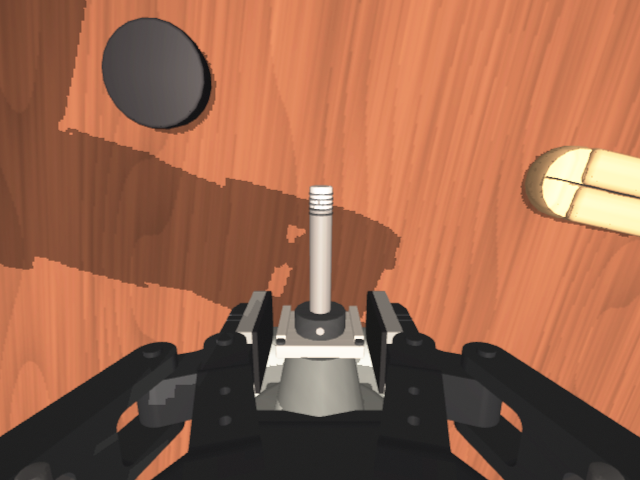

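The wrist picture shows the shaft tip at (320,188) and the collar at (320,320) just in front of the cap. The axis is at xp≈0.498 and the yaw is 9.1°. Next I'll grip the shaft and feel the end float.

```bash
cat >> h.py <<'E'
TH=np.radians(9.12); X,Y=axes(TH); XP=.4977
def P(s,z,xp=None): 
    q=(XP if xp is None else xp)*X+s*Y; return [q[0],q[1],z]
def fy(): return float(np.array(m.current_force())[:2]@Y)
def s_now(): return float(np.array(m.current_ee_pos())[:2]@Y)
def feel(sgn,step=.0005,thr=7,maxd=.013,z=None,xp=None,v=.02):
    p=np.array(m.current_ee_pos()); f0=np.array(m.current_force()); log=[]; s0=p[:2]@Y
    for i in range(1,int(maxd/step)+1):
        q=p.copy(); q[:2]+=sgn*i*step*Y; m.move_l(q.tolist(),max_speed=v)
        log.append((round((s_now()-s0)*1e3,2),round(fy(),1)))
        if -sgn*log[-1][1]>thr: break
    return log
E
python3 - <<'E'
from h import *
W=np.load("pics/w1.npy"); V=W.reshape(-1,3); V=V[~np.isnan(V[:,0])]
xp=V[:,:2]@X; s=V[:,:2]@Y
for zl,zh,n in((.145,.152,"captop"),(.1395,.1475,"mid")):
    k=(abs(xp-XP)<.04)&(V[:,2]>zl)&(V[:,2]<zh)&(s<-.15)&(s>-.23)
    h,e=np.histogram(s[k],bins=np.arange(-.225,-.165,.002)); print(n,[(round(a,3),b) for a,b in zip(e,h) if b])
k=(abs(xp-XP)<.008)&(V[:,2]>.12)&(V[:,2]<.16)
print("tip",s[k].max())
for a in np.arange(-.212,-.165,.002):
    j=k&(s>=a)&(s<a+.002)
    if j.any(): print(round(a,3),j.sum(),V[j,2].max().round(4),end="; ")
print()
m.move_l(P(-.137,.112),rot(TH)); print(m.current_time(),m.current_force())
m.set_gripper(0.0,30); print(m.current_grip_width(),m.current_grip_force(),m.current_force(),s_now(),m.current_time())
E
```

```text
captop [(np.float64(-0.225), np.int64(59)), (np.float64(-0.223), np.int64(72)), (np.float64(-0.221), np.int64(76)), (np.float64(-0.219), np.int64(69)), (np.float64(-0.217), np.int64(77)), (np.float64(-0.215), np.int64(82)), (np.float64(-0.213), np.int64(94)), (np.float64(-0.211), np.int64(93)), (np.float64(-0.209), np.int64(96)), (np.float64(-0.207), np.int64(121)), (np.float64(-0.205), np.int64(176)), (np.float64(-0.203), np.int64(286)), (np.float64(-0.201), np.int64(241)), (np.float64(-0.199), np.int64(250)), (np.float64(-0.197), np.int64(349)), (np.float64(-0.195), np.int64(174)), (np.float64(-0.193), np.int64(58)), (np.float64(-0.191), np.int64(64)), (np.float64(-0.189), np.int64(64)), (np.float64(-0.187), np.int64(70)), (np.float64(-0.185), np.int64(78)), (np.float64(-0.183), np.int64(81)), (np.float64(-0.181), np.int64(65)), (np.float64(-0.179), np.int64(50))]
mid [(np.float64(-0.225), np.int64(45)), (np.float64(-0.223), np.int64(40)), (np.float64(-0.221), np.int64(45)), (np.float64(-0.219), np.int64(49)), (np.float64(-0.217), np.int64(47)), (np.float64(-0.215), np.int64(47)), 
[... 554 characters left out ...]
at64(-0.183), np.int64(129)), (np.float64(-0.181), np.int64(109)), (np.float64(-0.179), np.int64(208))]
tip -0.0971824751629174
-0.212 72 0.1551; -0.21 89 0.1551; -0.208 84 0.1549; -0.206 75 0.1534; -0.204 153 0.1535; -0.202 80 0.1502; -0.2 73 0.1495; -0.198 68 0.1498; -0.196 185 0.1495; -0.194 8 0.1461; -0.192 62 0.1482; -0.19 78 0.1482; -0.188 66 0.148; -0.186 79 0.1488; -0.184 80 0.1491; -0.182 76 0.1482; -0.18 260 0.1481; -0.178 92 0.148; -0.176 54 0.1384; -0.174 66 0.138; -0.172 62 0.138; -0.17 61 0.1376; -0.168 60 0.1382; -0.166 64 0.139; 
5.0833 [ 0.52757061 -0.51141884  0.44640447]
0.15175795935530478 29.17342096567154 [-2.50609273  0.67484473  5.57298218] -0.13717169503386403 5.4167
```

```bash
python3 - <<'E'
from h import *
print(s_now(),m.current_time())
print(feel(-1)); print(m.current_time(),m.current_force()); si=s_now()
print(feel(+1,maxd=.015)); so=s_now(); print(m.current_time(),m.current_force(),"travel",so-si, si,so)
E
```

```text
-0.13717169503386403 5.4167
[(np.float64(-0.37), 0.5), (np.float64(-0.99), 1.8), (np.float64(-1.55), 1.9), (np.float64(-2.07), 1.3), (np.float64(-2.55), 1.6), (np.float64(-2.7), 4.9), (np.float64(-2.74), 7.9)]
7.1667 [-3.02805229  7.48680977  5.67036897]
[(np.float64(0.51), 1.7), (np.float64(0.73), -1.9), (np.float64(1.38), -2.0), (np.float64(2.01), -3.0), (np.float64(2.58), -1.5), (np.float64(3.06), -1.5), (np.float64(3.54), -0.4), (np.float64(4.04), -1.6), (np.float64(4.55), -1.1), (np.float64(5.06), -1.2), (np.float64(5.53), -1.5), (np.float64(6.04), -1.5), (np.float64(6.54), -2.2), (np.float64(7.05), -0.5), (np.float64(7.53), -2.0), (np.float64(8.06), -1.7), (np.float64(8.55), -1.4), (np.float64(9.06), -0.8), (np.float64(9.33), -4.7), (np.float64(9.38), -8.8)]
12.1667 [ 0.62161973 -8.82070561  2.99296829] travel 0.009378063075961535 -0.13990682749636052 -0.13052876442039898
```

The end float is about 9.3 mm, so the 8 mm washer is the right one. I'll release the shaft and go to the rack.

```bash
python3 - <<'E'
from h import *
m.set_gripper(0.45,20); p=np.array(m.current_ee_pos()); p[2]=.235
m.move_l(p.tolist(),max_speed=.25)
g,W=cloud("wrist"); cv2.imwrite("pics/w2.png",g[:,:,::-1]); np.save("pics/w2.npy",W)
m.move_ptp([.462,.262,.16],rot(np.radians(9.0)))
g,W=cloud("wrist"); cv2.imwrite("pics/w3.png",g[:,:,::-1]); np.save("pics/w3.npy",W)
print(m.current_time(),[(np.round(r["at"],4).tolist(),round(r["confidence"],2)) for r in m.look_for("wrist","washer8_tab")[:3]])
V=W.reshape(-1,3); V=V[~np.isnan(V[:,0])]
T=V[(V[:,2]>.06)&(V[:,2]<.104)&(abs(V[:,0]-.461)<.025)&(abs(V[:,1]-.268)<.02)]
print(len(T),T.min(0),T.max(0),cv2.minAreaRect(T[:,:2].astype(np.float32)))
T=T[T[:,2]>T[:,2].max()-.006]; print(len(T),cv2.minAreaRect(T[:,:2].astype(np.float32)))
Q=V[(abs(V[:,2]-.03)<.006)&(abs(V[:,0]-.467)<.06)&(abs(V[:,1]-.2255)<.1)]
print("rack",cv2.minAreaRect(Q[:,:2].astype(np.float32)))
E
```

```text
14.5083 [([0.4568, 0.2689, 0.0668], 0.94), ([0.4611, 0.3452, 0.087], 0.84)]
887 [0.44806987 0.26556844 0.06041836] [0.46835612 0.27580036 0.09948076] ((0.4582923948764801, 0.2706104516983032), (0.019943350926041603, 0.008177374489605427), 9.122452735900879)
493 ((0.4581138789653778, 0.27051103115081787), (0.019541289657354355, 0.00796155259013176), 9.539310455322266)
rack ((0.46556201577186584, 0.22570200264453888), (0.06221197918057442, 0.14046774804592133), 9.159829139709473)
```

View pics/w3.png

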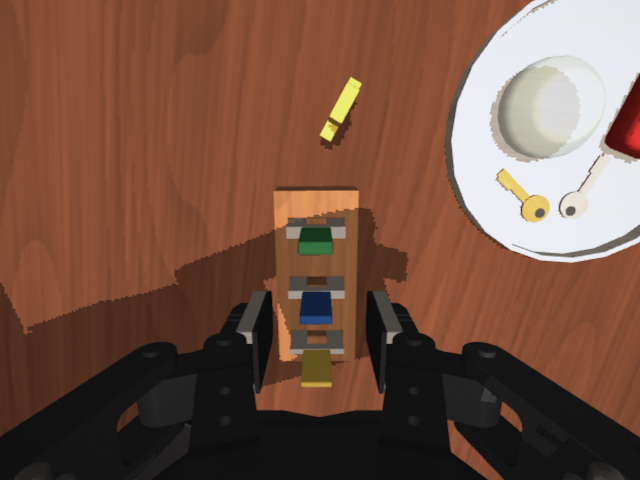

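View pics/w2.png

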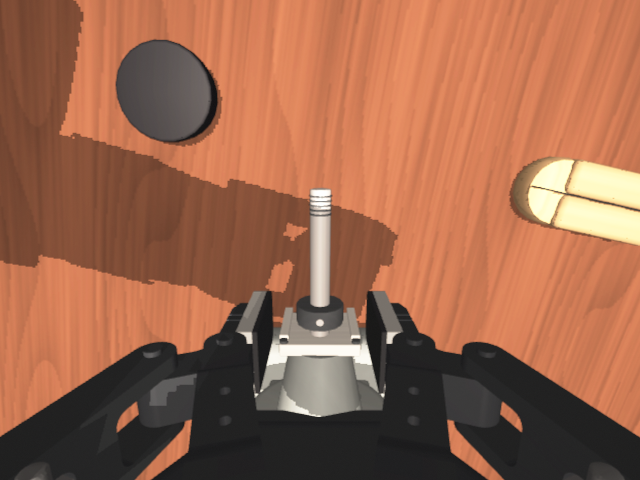

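The w3 picture shows the green tab at (316,240) between the finger lines, with the look-alike well away at (340,110). The w2 picture shows the open gap between the cap and the collar at about row 330. I'll refine the seat from w2, then grip the green washer.

```bash
python3 - <<'E'
from h import *
for f in("w1","w2"):
    W=np.load(f"pics/{f}.npy"); V=W.reshape(-1,3); V=V[~np.isnan(V[:,0])]
    xp=V[:,:2]@X; s=V[:,:2]@Y; z=V[:,2]
    k=(abs(xp-XP)<.004)&(z>.126)&(z<.145); print(f,"tip",np.sort(s[k])[-5:])
    k=(abs(xp-XP)<.012)&(z>.140)&(z<.152)&(s>-.215)&(s<-.16)
    i=np.argsort(s[k]); a=s[k][i]; g=np.argsort(np.diff(a))[-3:]; print("gaps",[(a[j],a[j+1]) for j in g],"end",a[-3:])
    k=(abs(xp-XP)>.009)&(abs(xp-XP)<.019)&(z>.1455)&(z<.152)&(s>-.215)&(s<-.18); print("cap edge",np.percentile(s[k],[95,99,100]))
m.move_l([.4582,.2706,.062],rot(TH),max_speed=.15)
print(m.current_force())
m.set_gripper(0.0,60); print(m.current_time(),m.current_grip_width(),m.current_force(),s_now(),np.array([.4582,.2706])@Y)
m.move_l([.4582,.2706,.17],max_speed=.12); print(m.current_force(),m.current_time(),m.current_grip_width())
g,W=cloud("wrist"); cv2.imwrite("pics/w4.png",g[:,:,::-1]); np.save("pics/w4.npy",W)
E
```

```text
w1 tip [-0.09724647 -0.09722078 -0.09720746 -0.09719102 -0.09718248]
gaps [(np.float64(-0.21335109424412918), np.float64(-0.21292834007764647)), (np.float64(-0.2108092289570071), np.float64(-0.21033900216053927)), (np.float64(-0.19403451329058052), np.float64(-0.1926089663621851))] end [-0.17767332 -0.17763381 -0.17757867]
cap edge [-0.19496438 -0.1944893  -0.19408256]
w2 tip [-0.09071542 -0.09071331 -0.09068352 -0.09066758 -0.09064159]
gaps [(np.float64(-0.21368250519708348), np.float64(-0.21339100283593082)), (np.float64(-0.21459431411134935), np.float64(-0.21417692944353406)), (np.float64(-0.19393205941435593), np.float64(-0.18603791514880524))] end [-0.17130668 -0.17129744 -0.17129262]
cap edge [-0.19503924 -0.19458134 -0.19420173]
[ 0.95765265 -0.20293048  0.18066655]
15.6667 0.2227681696188935 [ 0.04932597 -1.732558    7.39590703] 0.19468494181044893 0.19455326974761733
[ 0.35149276 -0.70622332 -1.24074049] 16.7167 0.21849234070157622
```

View pics/w4.png

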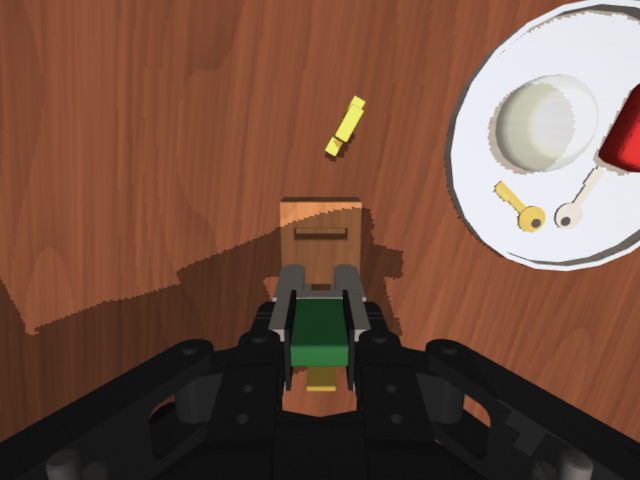

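The w4 picture shows the green washer held squarely between the fingers at (320,330), its slot in the rack empty. I'll measure the held tab against the TCP, then move above the gap.

```bash
python3 - <<'E'
from h import *
def tab(W,g,tc):
    hsv=(g[:,:,1].astype(int)-np.maximum(g[:,:,0],g[:,:,2])>15)
    T=W[hsv]; T=T[~np.isnan(T[:,0])]; s=T[:,:2]@Y-tc; z=T[:,2]
    T=T[abs(s)<.03]; s=T[:,:2]@Y-tc; z=T[:,2]
    top=z>np.percentile(z,98)-.003
    print("tab",len(T),"ztop",np.percentile(z,[50,98]),"s top",np.percentile(s[top],[1,50,99]),"s face",np.percentile(s[z<z.max()-.012],[5,50,95]) if (z<z.max()-.012).any() else None)
g=cv2.imread("pics/w4.png")[:,:,::-1]
print(s_now(),m.current_ee_pos()); tab(np.load("pics/w4.npy"),g,s_now())
m.move_l(P(-.10,.26)[:2]+[.26],rot(TH),max_speed=.3)
m.move_l(P(-.1903,.215),max_speed=.2)
print(m.current_time(),m.current_force(),s_now())
g,W=cloud("wrist"); cv2.imwrite("pics/w5.png",g[:,:,::-1]); np.save("pics/w5.npy",W); tab(W,g,s_now())
E
```

```text
0.19442043124383387 [0.45781406 0.27040351 0.16919618]
tab 3583 ztop [0.19586725 0.20414179] s top [-0.00361682  0.00081914  0.00434116] s face [0.00325969 0.0036978  0.00419229]
18.6 [-0.01556157  0.6377221  -0.43091003] -0.18948412596294856
tab 3660 ztop [0.24217286 0.25015507] s top [-0.0043698   0.00033853  0.00414297] s face [0.00303409 0.00351084 0.0040184 ]
```

View pics/w5.png

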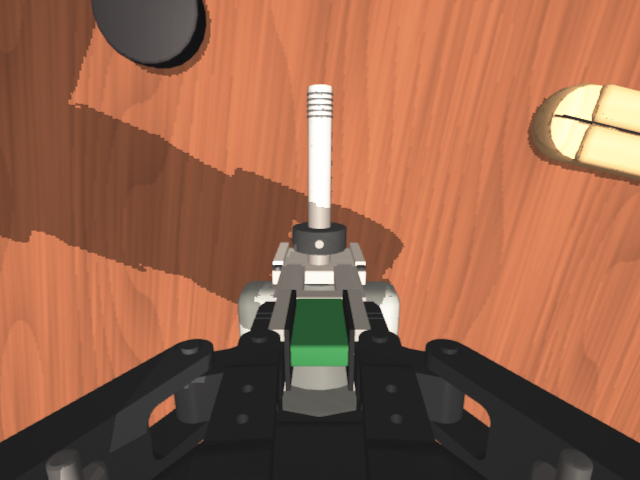

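```bash
cat >> h.py <<'E'
def down(z0,z1,s,xp=None,step=.004,thr=5,v=.05):
    z=z0
    while z>z1+1e-6:
        z=max(z1,z-step); m.move_l(P(s,z,xp),max_speed=v)
        f=np.array(m.current_force()); F=(round(float(f[:2]@X),1),round(float(f[:2]@Y),1),round(float(f[2]),1))
        print(round(z,4),np.round(m.current_ee_pos()[2],4),round(s_now()*1e3,2),F)
        if F[2]>thr or abs(F[1])>thr+2 or abs(F[0])>thr+3: return z,F
    return z,F
E
python3 - <<'E'
from h import *
W=np.load("pics/w5.npy"); V=W.reshape(-1,3); V=V[~np.isnan(V[:,0])]
xp=V[:,:2]@X; s=V[:,:2]@Y; z=V[:,2]
k=(abs(xp-XP)<.004)&(z>.126)&(z<.145); print("tip",np.sort(s[k])[-5:],s_now(),XP-np.array(m.current_ee_pos())[:2]@X)
k=(abs(xp-XP)<.012)&(z>.1405)&(z<.152)&(s>-.192)&(s<-.16); print("collar",np.percentile(s[k],[0,1,5]))
down(.210,.186,-.1901); print(m.current_time())
E
```

```text
tip [-0.0910274  -0.09102721 -0.0909971  -0.09094634 -0.09089527] -0.18928149071090342 -0.0002786153331760799
collar [-0.18568433 -0.18527338 -0.18456652]
0.206 0.2058 -189.63 (0.6, -0.7, -0.2)
0.202 0.2018 -190.02 (0.2, 0.1, -0.6)
0.198 0.1977 -190.06 (-1.1, 0.8, -1.0)
0.194 0.1937 -190.04 (0.0, 0.5, 0.6)
0.19 0.1897 -190.06 (0.2, 0.6, -1.2)
0.186 0.1858 -190.06 (-0.3, -0.1, -0.6)
20.2333
```

```bash
python3 - <<'E'
from h import *
z,F=down(.186,.153,-.1901)
if F[2]<5 and z<.154: down(z,.1465,-.1901,step=.0008,thr=5,v=.03)
print(m.current_time())
E
```

```text
0.182 0.1817 -190.04 (-0.1, -0.8, -0.3)
0.178 0.1778 -190.06 (0.4, -0.3, 0.2)
0.174 0.1737 -190.03 (0.2, -1.2, -1.6)
0.17 0.1697 -190.04 (-0.7, -0.8, -0.5)
0.166 0.1657 -190.03 (-0.7, -0.6, -1.1)
0.162 0.1617 -190.05 (-0.1, 0.7, -0.5)
0.158 0.1577 -190.05 (-0.9, 0.2, -1.4)
0.154 0.1538 -190.05 (0.3, -0.4, -1.0)
0.153 0.153 -190.11 (-0.4, -0.6, -1.1)
0.1522 0.1522 -190.1 (-0.1, -1.0, -0.8)
0.1514 0.1514 -190.08 (-0.6, -0.2, -1.3)
0.1506 0.1509 -190.16 (-1.4, -0.2, 3.6)
0.1498 0.1507 -190.23 (-4.0, 1.4, 12.5)
23.4833
```

Contact is at about the expected height with 12 N. I'll ease off, release, and check the seating.

```bash
python3 - <<'E'
from h import *
m.move_l(P(-.1901,.1506),max_speed=.03); print(m.current_force())
m.set_gripper(0.38,20); print(m.current_force())
m.move_l(P(-.1901,.235),max_speed=.2); m.move_l(P(-.137,.235),max_speed=.2); m.dwell(.1)
print(m.current_time(),m.current_force())
g,W=cloud("wrist"); cv2.imwrite("pics/w6.png",g[:,:,::-1]); np.save("pics/w6.npy",W)
V=W.reshape(-1,3); V=V[~np.isnan(V[:,0])]
xp=V[:,:2]@X; s=V[:,:2]@Y; z=V[:,2]
k=(abs(xp-XP)<.03)&(abs(s+.190)<.015)&(z>.158); 
T=V[k]; print(len(T),"ztop",np.percentile(z[k],[50,98,100]))
t=k&(z>np.percentile(z[k],98)-.003); print("top s",np.percentile(s[t],[1,50,99]),"xp",np.percentile(xp[t],[1,50,99]))
k2=(abs(xp-XP)<.02)&(s<-.196)&(s>-.203)&(z>.14)&(z<.153); print("cap z",np.median(z[k2]))
k=(abs(xp-XP)<.003)&(z>.13)&(z<.142)&(s>-.16); print("shaft z",np.median(z[k]),"tip",s[k].max())
print([(np.round(r["at"],4).tolist(),round(r["confidence"],2)) for r in m.look_for("wrist","washer8_tab")[:3]])
E
```

```text
[-1.38203647  0.09139709  5.92576785]
[ 1.13582814  0.29137808 -0.07276187]
25.1083 [ 0.40594142  0.61586135 -0.82738755]
1120 ztop [0.17978618 0.18621091 0.18689371]
top s [-0.19444749 -0.18969254 -0.186123  ] xp [0.48815424 0.49802116 0.50733231]
cap z 0.14837734021328838
shaft z 0.13686059613042 tip -0.09072150789086952
[([0.5193, -0.1033, 0.1626], 0.92), ([0.3615, 0.0342, 0.0356], 0.38)]
```

View pics/w6.png

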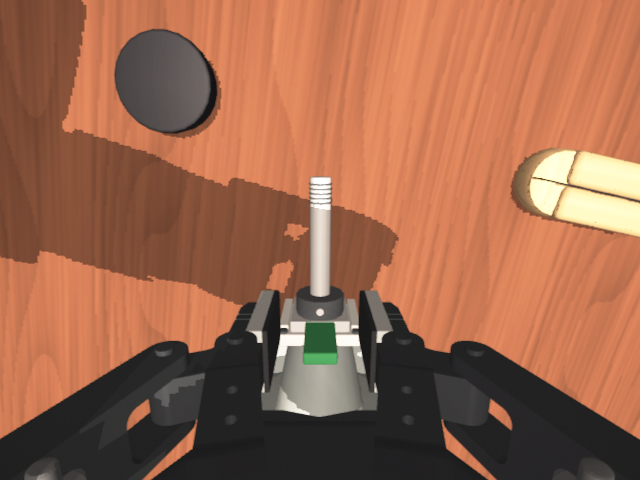

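The w6 picture shows the green tab upright and square at (320,343), between cap and collar. Its top is at z≈0.186, against 0.185 expected when seated. Next is the float check.

```bash
python3 - <<'E'
from h import *
m.move_l(P(-.1310,.112),max_speed=.15)
m.set_gripper(0.0,30); print(m.current_time(),m.current_force(),s_now())
print(feel(-1,step=.0003,maxd=.004)); si=s_now(); print(m.current_time(),m.current_force())
print(feel(+1,step=.0003,maxd=.005)); so=s_now(); print(m.current_time(),m.current_force(),"float",so-si)
E
```

```text
26.4833 [-1.70635233 -0.85610141  7.39915501] -0.13119850744824782
[(np.float64(-0.17), 1.9), (np.float64(-0.52), 2.2), (np.float64(-0.91), 1.2), (np.float64(-1.2), 2.8), (np.float64(-1.21), 5.1), (np.float64(-1.25), 7.8)]
27.9833 [-3.0578236   7.38474453  4.93882797]
[(np.float64(0.27), 1.6), (np.float64(0.32), -1.7), (np.float64(0.76), -2.7), (np.float64(1.18), -1.7), (np.float64(1.34), -4.1), (np.float64(1.39), -7.0), (np.float64(1.42), -8.7)]
29.7333 [-0.8872886  -8.98663457  0.64504293] float 0.001416774738653842
```

About 1.35 mm of float is left. I'll release, back off, take a last check and hand in.

```bash
python3 - <<'E'
from h import *
m.set_gripper(0.45,20); p=np.array(m.current_ee_pos()); p[2]=.235
m.move_l(p.tolist(),max_speed=.2); m.dwell(.2)
g,W=cloud("wrist"); cv2.imwrite("pics/w7.png",g[:,:,::-1])
V=W.reshape(-1,3); V=V[~np.isnan(V[:,0])]
xp=V[:,:2]@X; s=V[:,:2]@Y; z=V[:,2]
k=(abs(xp-XP)<.03)&(abs(s+.190)<.015)&(z>.158); print(k.sum(),np.percentile(z[k],[50,98,100]),m.current_time(),m.current_force())
E
```

```text
1136 [0.17927468 0.18602173 0.1868928 ] 31.1083 [-0.90188046 -1.05570734 -0.41648785]
```

View pics/w7.png

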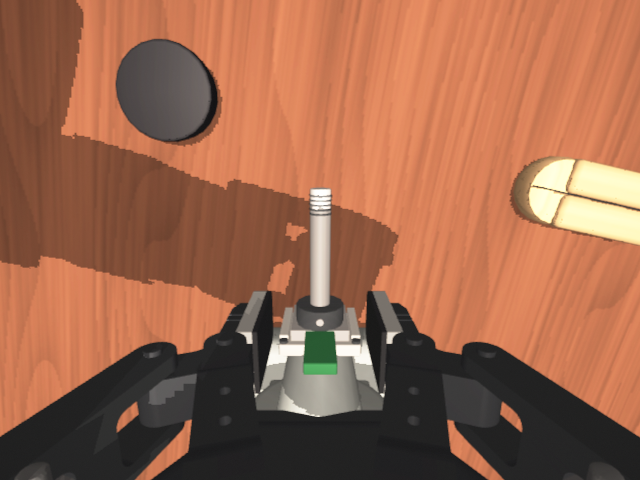

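The w7 picture shows the washer still seated, its green tab at (320,352), with the shaft free of the fingers.

```bash
python3 -c "
from bench import manip as m
print(m.sign_off())"
```

```text
the job is handed in; nothing more can be done
None
```

The 8 mm (green) washer is seated on the shaft between cap and collar; end float measured about 9.3 mm before and 1.4 mm after, and the job was handed in after about 31 s of robot time.

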